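# Start up a brake bleeding unit

### The job

Start up the brake bleeding unit: push its open orange filler flap fully shut, then press the red main rocker over to ON (the half with the white stroke, which now stands up), then press the black START key fully in and hold it in for at least two seconds to prime the pump, and let it go. Only push and press, gently: do not lift the flap further open, leave the pressure knob as it is set, never press START while the rocker is off, and neither lift nor shift the loose things standing on and around the unit.

Things in the scene. Friction and masses are not known exactly. Their poses are not given: they have to be found in the camera images.
- unit: Blue brake bleeding unit, fixed; place and yaw vary. 300 x 300 mm; origin: centre of the underside, table height; x from its low front edge to its rear, y to its left, z up. From the front edge (80 mm high) a grey control panel rises at 25 degrees to a level deck 164 mm high (x 30..150 mm). Carrying handle at x = 165 mm, y -90..90, top 223 mm high. Hose hooks stand 34 mm out from both sides.
- flap (a joint): Opening angle of the orange filler flap on the right half of the deck (rad): 0 = fully shut, level with the deck, a firm stop; starts at 0.5 to 0.8. Stiff friction hinge at the rear of the bay, along the unit's y: it stays where it is left; 1 to 3 N from above moves it down.
- flap_hinge (a point): Middle of the flap's hinge line, at (146, -75, 168) mm in the unit's frame. The flap is a plate 110 mm long (from the hinge to the unit's front), 142 mm wide, 4 mm thick, its upper face at this point's height when shut. Pushing straight down 65 mm in front of the hinge meets the flap at every starting angle and shuts it.
- flap_edge (a point): Point on the middle of the flap's upper face, 104 mm from the hinge, just inside its free front edge, on which a 4 mm high rib runs; moves with the flap.
- rocker (a joint): Red main rocker on the left of the panel (rad): 0 = OFF, 0.40 = ON; a spring snaps it to the nearer end. Paddle 40 mm (along the slope) x 28 mm, pivot across its middle along the unit's y, 5 mm above the panel. In OFF the upper half (white stroke) stands up, its end 8 mm above the pivot: about 3 N there tips it over. In ON this half lies parallel to the panel, 3 mm above its bezel.
- rocker_on (a point): Point on the face of the rocker's ON half (the half further up the slope, white stroke), 12 mm from the pivot; moves with the rocker. In OFF it is 9.7 mm above the panel, in ON 5 mm. Once ON the point lies 68 mm down the slope from the START key's centre.
- start (a joint): Travel of the START key (m): 0 = out, 0.006 = fully in (a firm stop); a spring key that comes back out when let go. 1.5 N starts it moving, 4 N holds it fully in.
- start_top (a point): Centre of the face of the START key: black, 24 mm square, green spot, left of the panel, above the rocker (pivot 80 mm down the slope). Out, it stands 10 mm above the panel, fully in 4 mm (bezel 2 mm high, 32 mm square). Frame: z straight out of the panel, x up the slope, y to the unit's left; it travels along -z. At (-24, 85, 151) mm in the unit's frame.
- pressure (a joint): Angle of the pressure knob (rad), to be left as it is.
- pressure_top (a point): Centre of the top of the grey ribbed pressure knob, 46 mm across, 25 mm above the panel, 115 mm to the right of the START key.
- adapter: Loose red master cylinder adapter with a brass nipple, 54 mm across, 54 mm high, standing on the left of the unit's deck. Origin: centre of its underside. To be left where it stands.
- cup: Loose blue plastic catch cup, 72 mm across, 85 mm high, standing beside the unit. Origin: centre of its underside.
- can: Loose teal fluid can, 91 mm across, 136 mm high, standing beside the unit. Origin: centre of its underside.
- wrench: Loose steel wrench lying on the table. Origin: underside.
- screwdriver: Loose screwdriver lying on the table. Origin: underside.
- bottle: Loose clear bleed bottle, 66 mm across, 160 mm high. Origin: centre of its underside.
- bin: Loose blue parts bin, 120 x 90 x 50 mm. Origin: centre of its underside.
- pressure_mark (a point): Outer end of the white pointer mark on the knob's top, 17 mm from its axis; it turns with the knob.

How it is judged:
By the outcome, as a careful person would: the job done as asked, in the order asked, and still so for the second after the job is handed in, with the robot touching nothing.
It also fails if it takes over 54 s, if anything falls off the work surface, if the arm or the gripper's body presses on something with over 40 N, if the wrist force passes 120 N, or if a joint passes its speed limit or range.

### The arm

A 7-joint arm with a two-finger parallel gripper is mounted at the origin on the work surface. World frame = base frame: x ahead of the robot, y to its left, z up, the work surface at z = 0. Lengths are in m, angles in rad, forces in N, time in s.
With the tool pointing down it reaches from about 0.35 to 0.775 m from the base axis. Payload 3.1 kg.
Tool frame: the origin (TCP) lies midway between the tips of the shut fingers; the grasp point (between the pads) lies 19 mm behind it (grip_point_offset is the distance from the TCP to the grasp point, in m); z points along the fingers, y is the line along which they close (so a half turn about z gives the same grasp; the last joint's range is limited). The gripper opens to 85 mm and grips with 20 to 120 N. Pads are 22 mm wide; open, the fingers measure 114 mm over their backs; the gripper's body (76 mm by 85 mm) begins 54 mm behind the grasp point. The pads swing forward as they close: fully open they stand 13 mm farther back than shut.
Start: joints at [-1.288, 0.311, 0.014, 1.512, -0.004, 1.319, -0.027], TCP at [0.175, 0.521, 0.231] pointing down, gripper open.
Joint ranges: [-2.7, 2.7], [-0.3, 1.91], [-1.27, 1.3], [0.12, 2.57], [-1.44, 4.58], [0.2, 2.03], [-3.05, 3.05]. Speed limits (rad/s): [2.79, 2.79, 3.14, 3.14, 3.14, 3.14, 3.14].

### API

Orientations are given as a 3x3 rotation matrix whose columns are the frame's x, y, z axes.
In Python, from station import movep, move_linear, set_joints, command_gripper, pause, inverse_kinematics, state, grab_frame, MotionError, sign_off, spot_in, regions_of, spot_point, grip_point_offset gives the robot as it stands. The module is installed in compiled form; this text tells all that it offers. Calls block until the motion is done:
- movep(position, orientation): joint-space move of the TCP to a pose.
- move_linear(position, attitude=None, vel=0.15, guard=None): straight line of the TCP; attitude=None keeps the orientation; vel is the mean speed in m/s. With guard (N) it stops when the force on the tool has changed by that much, and returns True; else False.
- set_joints(angles): joint-space move.
- command_gripper(opening, grip_force=None): opening from 0.0 (shut) to 1.0 (fully open); grip_force is the grip in N (None keeps the last); returns when the fingers have stopped.
- pause(seconds).
- inverse_kinematics(position, orientation): joint angles nearest the present ones, or None.
- state(): the state.
- grab_frame(name): name is "side" or "top"; returns a dict with "color" (384x512x3 uint8, red, green, blue), "range_z" (384x512 float32, m along the optical axis (not along the pixel's ray), 0 where there is no reading), "intrinsics" (3x3 intrinsics, pixels), "view" (4x4, takes a point from world to camera coordinates). Camera axes: x right, y down, z forward; pixel columns grow to the right and rows downward; lengths in m; the calibration is good to about 2 mm. A picture is of the moment at which its call begins.
A pose or a line that the arm cannot do raises MotionError and nothing moves.
- sign_off(): hands the job in; it is judged then, once.
Trained networks look in a picture, given as the dict that the camera call returned (one of the last four; its "shot" number tells which), for a name from the list of things; names that differ only in an ending like _2 or _b are one class to them, and where a whole thing is asked for, a point or a joint stands for the part that bears it (a point fixed in the world has none). Each returns a list of dicts, best first, with "score" (0 to 1); they miss things now and then, are a little off and sometimes report something else, mostly with a low value. They report only what shows in the picture. A call takes as long as a camera call.
- spot_in(target, picture): "location" ([x, y, z] in m, in the coordinates of the camera as it stood for that picture, good to about 4 mm: the middle of the surface that is visible of it).
- regions_of(target, picture): "region" (384x512 bool, what is visible of it).
- spot_point(target, picture): "location" ([x, y, z] in m, in the coordinates of the camera as it stood for that picture, good to about 4 mm: a listed point, or the origin of a listed thing).
The state is a dict: "time_s": time; "joint_positions": joint angles; "qd": joint speeds; "effort": joint torques, N m; "position": TCP position; "orientation": TCP orientation; "wrist_force": force on the tool from outside, world axes, zero at the start; "moment": the same for the moment, N m; "opening": opening from 0.0 (shut) to 1.0 (fully open); "finger_force": force on a finger pad.
Only numpy, scipy, OpenCV 4.12 (cv2) and the standard library are available. Lean on these libraries where they do the work, as an engineer would, in place of code of your own. Each camera call takes 0.05 s, during which the arm holds its last target. There are 200 camera calls.

## Working session

There is one attempt and no reset: what is moved stays moved. The work goes in short steps, each a Python script; the robot and the scene stay as the last script left them, time stands still between calls to the robot, and variables do not carry over. Pictures are saved under pics/ and viewed, at most 10 in all, crops included, and the job is handed in when it is done.

```bash
mkdir -p pics
cat > h.py <<'E'
import numpy as np, cv2
from station import *
def w(pic,loc):
    return (np.linalg.inv(pic["view"])@np.r_[loc,1])[:3]
def pts(names,cams=("top","side")):
    out={}
    for c in cams:
        p=grab_frame(c)
        for n in names:
            r=spot_point(n,p)
            if r: out[c,n]=(w(p,r[0]["location"]),r[0]["score"])
    return out
E
python3 - <<'E'
from h import *
print(state()["time_s"])
np.set_printoptions(precision=4,suppress=True)
a=[]
for c in ("top","side"):
    p=grab_frame(c); a.append(p["color"])
    for n in "unit flap_hinge flap_edge rocker_on start_top pressure_top pressure_mark adapter cup can bottle bin wrench screwdriver".split():
        r=spot_point(n,p)
        for q in r[:2]: print(c,n,w(p,q["location"]),round(q["score"],2))
    cv2.imwrite(f"pics/{c}0.png",cv2.resize(p["color"][:,:,::-1],(768,576)))
print(state()["time_s"])
E
```

```text
0.0
top unit [ 0.5504  0.0697 -0.0002] 0.97
top flap_hinge [ 0.6974 -0.0064  0.166 ] 0.93
top flap_edge [ 0.6267 -0.0041  0.2414] 0.85
top rocker_on [0.4619 0.1513 0.1182] 0.4
top start_top [0.5282 0.1491 0.1533] 0.51
top pressure_top [0.5147 0.0395 0.1666] 0.49
top pressure_top [0.5504 0.0692 0.0021] 0.21
top pressure_mark [0.5285 0.0391 0.1722] 0.43
top adapter [0.6178 0.1637 0.1649] 0.54
top cup [ 0.5682 -0.189  -0.0019] 0.8
top can [ 0.5148  0.3439 -0.0032] 0.63
top bottle [ 0.5696 -0.1916 -0.0041] 0.72
top bottle [0.3523 0.4959 0.0005] 0.69
top bin [ 0.5781 -0.5258 -0.0009] 0.56
top bin [0.5136 0.0368 0.1652] 0.23
top wrench [ 0.3905 -0.5273  0.0001] 0.64
top wrench [ 0.6282 -0.0071  0.2409] 0.25
top screwdriver [0.5325 0.5119 0.0002] 0.77
side unit [ 0.5437  0.0681 -0.0021] 0.72
side flap_hinge [ 0.6914 -0.0066  0.1644] 0.82
side flap_edge [ 0.6194 -0.0058  0.2383] 0.63
side start_top [0.5228 0.1533 0.1485] 0.48
side pressure_top [0.5168 0.0381 0.1669] 0.63
side pressure_top [ 0.5469  0.067  -0.0019] 0.43
side pressure_mark [0.5311 0.0356 0.1738] 0.63
side adapter [0.6144 0.1542 0.1636] 0.59
side cup [ 0.5668 -0.1935  0.0031] 0.68
side cup [ 0.3474  0.4972 -0.0006] 0.43
side can [ 0.5134  0.3446 -0.004 ] 0.62
side bottle [ 0.3478  0.4956 -0.0004] 0.61
side bin [ 0.5786 -0.5277 -0.0028] 0.89
side wrench [ 0.3917 -0.5268 -0.0003] 0.67
side wrench [0.5215 0.157  0.147 ] 0.29
side screwdriver [0.5306 0.0392 0.1733] 0.68
side screwdriver [0.5273 0.51   0.0018] 0.46
1.5
```

View pics/top0.png

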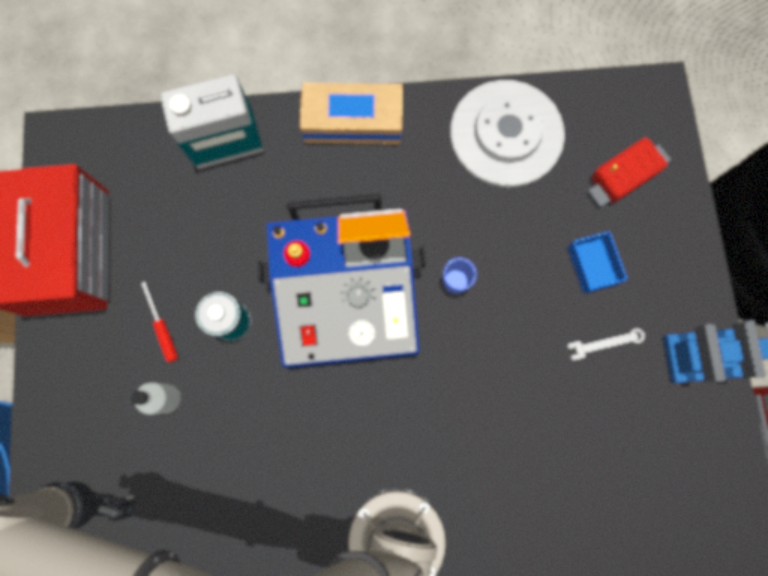

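View pics/side0.png

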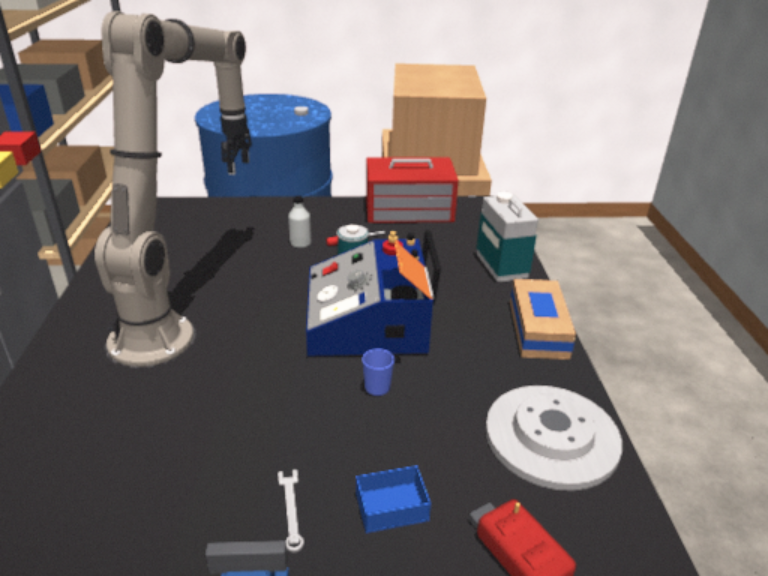

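The top view shows the unit in the middle. The START key (green spot) is at (304,300), the rocker at (309,335), the open flap at (373,225), the adapter at (296,252) and the cup at (459,275), all matching the network points. The side view agrees: the flap is open and the surroundings of the panel are free. Next I fit the unit pose.

```bash
cat > fit.py <<'E'
from h import *
from scipy.optimize import least_squares
a=np.radians(25); s=np.array([np.cos(a),0,np.sin(a)]); n=np.array([-np.sin(a),0,np.cos(a)])
ST=np.array([-.024,.085,.151]); HG=np.array([.146,-.075,.168]); PAN=ST-.010*n
M={"unit":np.zeros(3),"flap_hinge":HG,"start_top":ST,"rocker_on":PAN-.069*s+.0097*n,
   "pressure_top":ST+.015*n-[0,.115,0]}
def T(p,l):
    c,d=np.cos(p[2]),np.sin(p[2]); R=np.array([[c,-d,0],[d,c,0],[0,0,1]]); return R@l+[p[0],p[1],0]
if __name__=="__main__":
    np.set_printoptions(precision=4,suppress=True)
    obs=[(k,v[0]) for _ in range(2) for k,v in pts(M).items()]
    f=lambda p:np.concatenate([(T(p,M[k[1]])-o) for k,o in obs])
    r=least_squares(f,[.55,.07,0],loss="soft_l1",f_scale=.004)
    print(r.x); np.save("pose.npy",r.x)
    for (k,o),e in zip(obs,-f(r.x).reshape(-1,3)): print(k,o,e*1000)
    # colour blobs on the panel (independent check): pixel rays of key / rocker
    p=grab_frame("top"); hsv=cv2.cvtColor(p["color"],cv2.COLOR_RGB2HSV)
    for nm in ("start_top","rocker_on"):
        c=p["view"]@np.r_[T(r.x,M[nm]),1]; px=p["intrinsics"]@(c[:3]/c[2]); print(nm,"pred px x1.5",px[:2]*1.5)
    im=p["color"][130:250,170:290,::-1]; cv2.imwrite("pics/crop.png",cv2.resize(im,(600,600),interpolation=cv2.INTER_CUBIC))
    print(state()["orientation"])
    c,d=np.cos(r.x[2]),np.sin(r.x[2]); Rz=np.array([[c,-d,0],[d,c,0],[0,0,1]])
    for sg in (1,-1):
        for nm,l,xx,zz in (("flap",HG-[.065,0,0],np.array([1,0,0]),np.array([0,0,-1])),("start",ST,s,-n),("rock",PAN-.064*s,s,-n)):
            R=Rz@np.column_stack([sg*xx,np.cross(zz,sg*xx),zz]); print(nm,sg,inverse_kinematics(T(r.x,l)+[0,0,.0],R))
E
python3 fit.py
```

```text
[ 0.5468  0.0684 -0.0001]
('top', 'unit') [0.548  0.071  0.0006] [1.1634 2.5651 0.6084]
('top', 'flap_hinge') [ 0.6973 -0.0067  0.1645] [ 4.426  -0.0758 -3.4778]
('top', 'start_top') [0.5291 0.1496 0.151 ] [ 6.1992 -3.8613 -0.0407]
('top', 'pressure_top') [0.5155 0.0379 0.1644] [-1.035  -0.5409 -0.2005]
('side', 'unit') [ 0.5426  0.0649 -0.0033] [-4.2652 -3.5522 -3.2669]
('side', 'flap_hinge') [ 0.688  -0.0092  0.1645] [-4.8448 -2.5929 -3.5195]
('side', 'start_top') [0.5215 0.1551 0.1487] [-1.391   1.6242 -2.2737]
('side', 'rocker_on') [0.4596 0.1514 0.1215] [-0.857  -2.0846 -0.0849]
('side', 'pressure_top') [0.5204 0.0378 0.1672] [ 3.9183 -0.5911  2.627 ]
('top', 'unit') [0.5479 0.068  0.0002] [ 1.1031 -0.4432  0.154 ]
('top', 'flap_hinge') [ 0.6973 -0.0042  0.1657] [ 4.4969  2.4333 -2.2949]
('top', 'start_top') [0.5275 0.152  0.1496] [ 4.6486 -1.4253 -1.4377]
('top', 'rocker_on') [ 0.5194  0.3432 -0.003 ] [  58.9293  189.7271 -124.611 ]
('top', 'pressure_top') [0.5147 0.0382 0.1659] [-1.8288 -0.2641  1.2636]
('side', 'unit') [ 0.5426  0.0671 -0.0017] [-4.2929 -1.2813 -1.6507]
('sid
[... 154 characters left out ...]
, 'rocker_on') [0.4576 0.1538 0.1227] [-2.8708  0.4136  1.1658]
('side', 'pressure_top') [0.5167 0.0365 0.1668] [ 0.1608 -1.952   2.2537]
start_top pred px x1.5 [302.7685 300.4892]
rocker_on pred px x1.5 [306.3064 331.6343]
[[-0.9477  0.319   0.0001]
 [ 0.319   0.9477  0.    ]
 [-0.      0.     -1.    ]]
flap 1 [-0.5008  0.6028  0.7839  1.4011 -0.427   1.3113 -1.268 ]
start 1 [-0.6923  0.114   0.2764  2.0681  0.2649  0.5789 -2.1888]
rock 1 [-0.6492  0.0727  0.1542  2.2211  0.4125  0.496  -2.398 ]
flap -1 [-0.3787  0.5524  0.5684  1.3959 -0.2994  1.2794  1.7785]
start -1 [-0.7945  0.1151  0.3878  2.0714  0.2388  0.5749  0.9776]
rock -1 [-0.852   0.0707  0.3678  2.2275  0.3797  0.4887  0.7765]
```

```bash
python3 - <<'E'
from fit import *
np.set_printoptions(precision=4,suppress=True)
pose=np.load("pose.npy")
for cam in ("top","side"):
    p=grab_frame(cam); hsv=cv2.cvtColor(p["color"],cv2.COLOR_RGB2HSV); K,V=p["intrinsics"],p["view"]; Vi=np.linalg.inv(V)
    def px(l):
        c=V@np.r_[T(pose,l),1]; return (K@(c[:3]/c[2]))[:2]
    H,S,Vv=[hsv[...,i].astype(int) for i in range(3)]
    for nm,m,l in (("green",(H>45)&(H<85)&(S>90),M["start_top"]),("red",((H<8)|(H>172))&(S>130),PAN-.08*s+.007*n)):
        u=px(l); yy,xx=np.mgrid[:384,:512]; k=m&(np.hypot(xx-u[0],yy-u[1])<11)
        if k.sum()<2: print(cam,nm,"none",k.sum()); continue
        c=np.array([xx[k].mean(),yy[k].mean()]); ray=Vi[:3,:3]@np.linalg.inv(K)@np.r_[c,1]; o=Vi[:3,3]
        P0=T(pose,l); N=n; t=N@(P0-o)/(N@ray); print(cam,nm,k.sum(),c-u,"offset mm",(o+t*ray-P0)*1000)
    # depth of unit side: deck/panel plane residual
    im=p["color"][...,::-1].copy(); im=cv2.resize(im,None,fx=4,fy=4,interpolation=cv2.INTER_CUBIC)
    for a1,b1 in (((-.15,.15,.08),(-.15,-.15,.08)),((-.15,.15,.08),(.03,.15,.164)),((-.15,-.15,.08),(.03,-.15,.164)),((.03,.15,.164),(.15,.15,.164)),((.03,.15,.164),(.03,-.15,.164)),((.15,.15,.164),(.15,-.15,.164))):
        q=[tuple(np.int32(px(np.array(v))*4+2)) for v in (a1,b1)]
        cv2.line(im,tuple(map(int,q[0])),tuple(map(int,q[1])),(0,255,255),1)
    u=px(np.array([0,0,.15]))*4; x0,y0=int(u[0])-260,int(u[1])-260
    cv2.imwrite(f"pics/ov_{cam}.png",im[max(y0,0):y0+520,max(x0,0):x0+520])
E
python3 -c "
import cv2;a=[cv2.imread(f'pics/ov_{c}.png') for c in('top','side')];a=[cv2.resize(i,(400,400)) for i in a];cv2.imwrite('pics/ov.png',cv2.hconcat(a))"
```

```text
top green 30 [ 0.3543 -0.4595] offset mm [ 1.2638 -1.2729  0.5893]
top red 111 [ 0.7281 -0.8435] offset mm [ 2.3707 -2.6237  1.1055]
side green 5 [-0.5495  0.5138] offset mm [-2.2175 -2.2278 -1.034 ]
side red 45 [0.1959 0.9028] offset mm [ 0.927  -7.6338  0.4323]
```

View pics/ov_top.png

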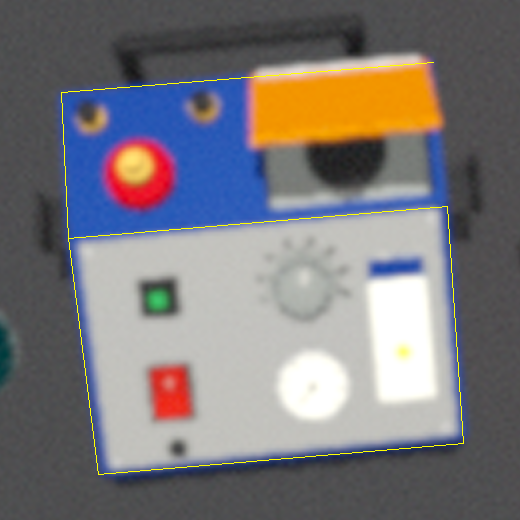

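The overlay fits the unit outline within about 2 mm, with the key at (158,298) and the rocker at (172,392) where they should be. I shift y by -1.5 mm and push the flap.

```bash
cat > act.py <<'E'
from fit import *
np.set_printoptions(precision=4,suppress=True)
pose=np.load("pose.npy")+[.0005,-.0015,0]
c,d=np.cos(pose[2]),np.sin(pose[2]); Rz=np.array([[c,-d,0],[d,c,0],[0,0,1]])
X=np.array([-1.,0,0]); Z=np.array([0,0,-1.])
RD=Rz@np.column_stack([X,np.cross(Z,X),Z]); RP=Rz@np.column_stack([-s,np.cross(-n,-s),-n])
W=lambda l:T(pose,np.asarray(l))
def rep(t):
    q=state(); print(t,round(q["time_s"],2),q["position"],q["wrist_force"],(np.linalg.inv(Rz)@(q["position"]-[pose[0],pose[1],0]))*1000)
E
python3 - <<'E'
from act import *
command_gripper(0.0)
q=state(); move_linear([*q["position"][:2],.36],vel=.2)
F=HG-[.065,0,0]
movep(W(F+[0,0,.16]),RD); rep("above")
move_linear(W(F+[0,0,.10]),vel=.1)
print(move_linear(W(F+[0,0,.012]),vel=.04,guard=25)); rep("low")
print(move_linear(W(F+[0,0,-.004]),vel=.015,guard=10)); rep("shut")
move_linear(W(F+[0,0,.10]),vel=.12); rep("up")
p=grab_frame("top"); cv2.imwrite("pics/t1.png",cv2.resize(p["color"][100:280,140:340,::-1],(600,540)))
for cam in ("top","side"):
    for k,v in pts(["flap_edge","flap_hinge"],(cam,)).items(): print(k,v)
E
```

```text
above 6.88 [ 0.6284 -0.0065  0.3279] [ 0.7406  0.0337 -1.0508] [ 81.0913 -73.4466 327.9034]
False
low 9.98 [ 0.6285 -0.0081  0.18  ] [ 0.4689  0.5933 -0.2406] [ 81.1882 -74.9776 180.0356]
True
shut 10.76 [ 0.6281 -0.0081  0.1686] [0.0488 0.7159 3.333 ] [ 80.8026 -75.0427 168.645 ]
up 11.74 [ 0.6278 -0.0079  0.2669] [-1.2641 -0.4042 -0.386 ] [ 80.451  -74.8351 266.8799]
('top', 'flap_edge') (array([ 0.595 , -0.0072,  0.1685]), 0.76)
('top', 'flap_hinge') (array([ 0.6947, -0.0039,  0.1675]), 0.68)
('side', 'flap_edge') (array([ 0.5879, -0.0064,  0.1698]), 0.88)
('side', 'flap_hinge') (array([ 0.6891, -0.0087,  0.1666]), 0.75)
```

Run:
```python
from act import *
B=PAN-.064*s
movep(W(B+.09*n),RP); rep("above")
move_linear(W(B+.025*n),vel=.1)
print(move_linear(W(B+.0025*n),vel=.02,guard=9)); rep("pressed")
q=state(); l=np.linalg.inv(Rz)@(q["position"]-[pose[0],pose[1],0]); print("height over panel mm",(l-PAN)@n*1000)
move_linear(W(B+.09*n),vel=.15)
for k,v in pts(["rocker_on","start_top"]).items(): print(k,v, "above panel",(np.linalg.inv(Rz)@(v[0]-[pose[0],pose[1],0])-PAN)@n*1000)
movep(W(PAN-.064*s-[.05,0,0]+[0,-.1,.2]),RP); rep("aside")
a=grab_frame("top")["color"][125:255,170:300,::-1]; b=grab_frame("side")["color"][140:250,190:300,::-1]
cv2.imwrite("pics/t2.png",cv2.hconcat([cv2.resize(i,(400,400),interpolation=cv2.INTER_CUBIC) for i in (a,b)]))
```

```text
above 13.14 [0.4331 0.1517 0.1977] [0.5511 0.4177 0.425 ] [-114.253    84.7936  197.725 ]
True
pressed 14.85 [0.4671 0.152  0.1199] [-3.8512 -1.2878  8.3047] [-80.2916  85.0193 119.9297]
height over panel mm 5.63061110300567
('top', 'rocker_on') (array([0.4632, 0.1507, 0.1121]), 0.48) above panel 0.17802969652114237
('top', 'start_top') (array([0.5305, 0.1501, 0.1522]), 0.65) above panel 8.040319126971342
('side', 'rocker_on') (array([0.4625, 0.1519, 0.1159]), 0.41) above panel 3.9046954414036774
('side', 'start_top') (array([0.523 , 0.1523, 0.149 ]), 0.49) above panel 8.314485103946739Traceback (most recent call last):
  File "<stdin>", line 9, in <module>
station.MotionError: the arm cannot take that pose within its joint ranges
```

Run:
```python
from act import *
try: movep(W(ST+[-.02,-.1,.15]),RD)
except MotionError as e: print(e)
rep("aside")
a=grab_frame("top")["color"][125:255,170:300,::-1]; b=grab_frame("side")["color"][140:250,190:300,::-1]
cv2.imwrite("pics/t2.png",cv2.hconcat([cv2.resize(i,(400,400),interpolation=cv2.INTER_CUBIC) for i in (a,b)]))
```

```text
aside 16.83 [0.5026 0.0524 0.2999] [-0.0349  0.5814  0.0996] [-44.7844 -14.564  299.9409]
```

View pics/t2.png

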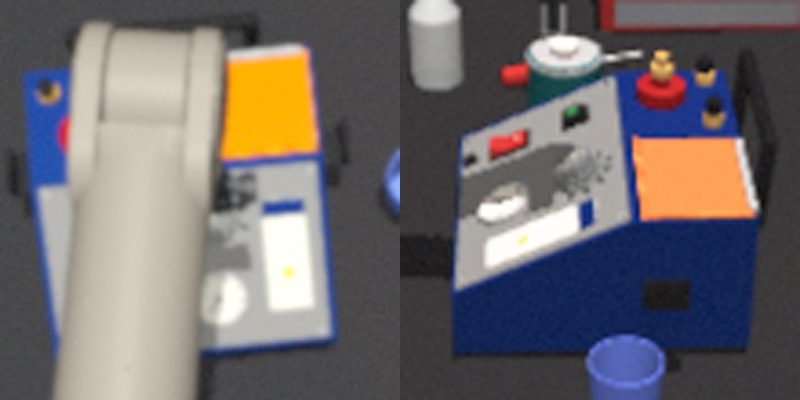

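Flap lies level with the deck (side crop (695,178)). The rocker state is unclear at (508,142), so I verify it by touch: ON gives contact at about 5 mm, OFF at 10-13 mm. Only if it is ON do I press START.

Run:
```python
from act import *
def hgt():
    q=state(); return round(((np.linalg.inv(Rz)@(q["position"]-[pose[0],pose[1],0]))-PAN)@n*1000,2), round(float(q["wrist_force"]@(Rz@n)),2), round(q["time_s"],2)
B=PAN-.064*s
movep(W(B+.09*n),RP); move_linear(W(B+.022*n),vel=.12)
r=move_linear(W(B+.003*n),vel=.012,guard=3); h=hgt(); print("rocker",r,h)
r=move_linear(W(B+.001*n),vel=.01,guard=9); print("rocker firm",r,hgt())
move_linear(W(B+.05*n),vel=.15)
if 3<h[0]<7.5:
    movep(W(PAN+.05*n),RP); move_linear(W(PAN+.02*n),vel=.1)
    r=move_linear(W(PAN+.001*n),vel=.012,guard=11); print("start",r,hgt())
    for _ in range(5): pause(.55); print(hgt())
    move_linear(W(PAN+.09*n),vel=.1); print(hgt())
```

```text
rocker True (np.float64(5.67), 5.61, 19.85)
rocker firm True (np.float64(5.66), 7.09, 20.07)
start True (np.float64(4.65), 7.4, 22.53)
(np.float64(4.62), 8.0, 23.08)
(np.float64(4.64), 7.78, 23.63)
(np.float64(4.63), 7.16, 24.18)
(np.float64(4.64), 7.38, 24.73)
(np.float64(4.64), 6.36, 25.28)
(np.float64(89.47), -0.02, 26.29)
```

The contact heights for flap, rocker and START all sit 0.6 mm above their end stops, so all three reached their stops. I retreat and check.

Run:
```python
from act import *
move_linear(W(PAN+.09*n+[0,0,.08]),vel=.2)
set_joints([-1.288,0.311-.25,0.014,1.512,-0.004,1.319,-0.027]); rep("home")
for k,v in pts(["flap_edge","rocker_on","start_top","pressure_mark","adapter","cup","can"]).items(): print(k,*v)
a=grab_frame("top")["color"][125:255,170:300,::-1]; b=grab_frame("side")["color"][140:250,190:300,::-1]
cv2.imwrite("pics/t3.png",cv2.hconcat([cv2.resize(i,(400,400),interpolation=cv2.INTER_CUBIC) for i in (a,b)]))
```

```text
home 28.57 [0.1733 0.5084 0.3672] [-0.169   0.233  -0.3185] [-374.1139  441.3991  367.2342]
('top', 'rocker_on') [0.4633 0.1512 0.1158] 0.7
('top', 'start_top') [0.5302 0.1492 0.151 ] 0.37
('top', 'pressure_mark') [0.5281 0.0363 0.1735] 0.54
('top', 'adapter') [0.6176 0.1574 0.1644] 0.78
('top', 'cup') [ 0.5703 -0.1907 -0.0024] 0.84
('top', 'can') [0.5155 0.3442 0.001 ] 0.56
('side', 'flap_edge') [ 0.5889 -0.0074  0.1679] 0.63
('side', 'rocker_on') [0.4626 0.151  0.1169] 0.56
('side', 'start_top') [0.5222 0.1574 0.1479] 0.43
('side', 'pressure_mark') [0.5299 0.0369 0.1735] 0.46
('side', 'adapter') [0.6186 0.1571 0.1604] 0.56
('side', 'cup') [ 0.5649 -0.1918  0.0004] 0.66
('side', 'can') [0.5142 0.3463 0.0003] 0.5
```

View pics/t3.png

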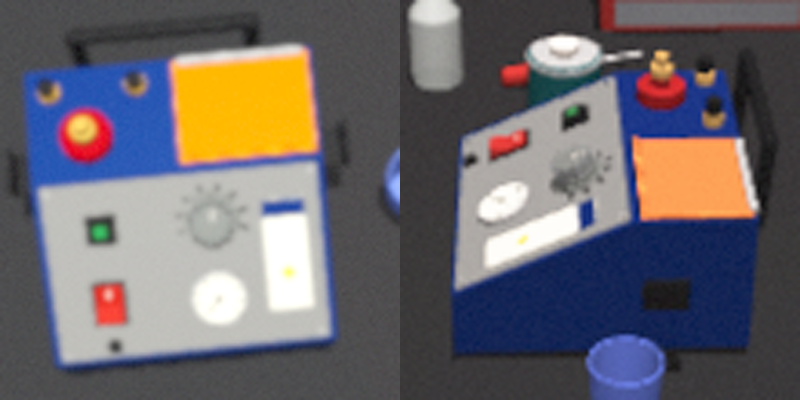

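The flap is shut (245,105), the rocker ON half has dropped by about 4 mm (110,300), the key is out (100,230), and the knob, adapter, cup and can are unmoved.

```bash
python3 -c "
from station import *
print(sign_off())"
```

```text
the job is handed in; nothing more can be done
None
```

The job is handed in: the flap is shut, the rocker is ON, START was held fully in for about 2.75 s and let go, and the final pictures show the knob, adapter, cup and can unmoved, with about 29 s of the 54 s used.

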